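Tip the young cheese into its ripening gutter

TASK

Lay down the young ivory cheese in the wooden gutter that it stands in front of: tip it over with a push near its top so that it falls lengthwise into the gutter, then push it along by its end until it lies snug against the end board. Only push it, never pick it up; leave the blue-grey cheese standing where it is and everything else on the table undisturbed.

Things in the scene. Friction and masses are not known exactly. Their poses are not given: they have to be found in the camera images.
- plank: Fixed spruce plank, 330 (x) by 300 (y) mm, top face 24 mm above the table; place and yaw vary. Origin: centre of its underside; x runs along its two half-round gutters to the end board (about to the robot's left), z up. Gutter axes at y = +70 and -70 mm; mouths at x = -40, end board's inner face at x = +130 mm, 62 mm high above the top face. Bare from x = -165 to -40 mm.
- gutter_a (a point): Mouth of the gutter at the plank's y = +70 mm: the middle of its floor at the open end (x = -40 mm). Its floor is the plank's top face, flat for 24 mm; the sides form a half round of 45 mm radius and rise 34 mm above it (90 mm wide inside at the top, 127 mm over the outsides); 170 mm long from here to the end board.
- gutter_b (a point): The same for the other gutter, at the plank's y = -70 mm.
- fresh_cheese: Young cheese: ivory-white upright cylinder, 85 mm diameter, 130 mm tall, 0.64 to 0.9 kg, loose, before gutter a or b: up to 5 mm off its axis, foot 2 to 25 mm short of the mouth. Origin: centre of its underside; z along its axis to its top face. Pushed near its top it tips over its foot (3 to 12 N, falls by itself beyond 33 degrees); pushed low it only slides, at most to the mouth.
- fresh_middle (a point): Centre of the ivory cheese, on its axis, 65 mm from either end; 42.5 mm above the plank's top face when it lies in the gutter. Friction on the wood is 0.48 to 0.72; lying, it slides along the gutter at 3 to 8 N.
- fresh_top (a point): Centre of the ivory cheese's top face, 130 mm along its axis from its origin: the end that leads into the gutter and meets the end board.
- blue_cheese: Old cheese: blue-grey mouldy rind, same size (85 mm diameter, 130 mm tall), loose, standing before the other gutter. Origin: centre of its underside. It stays as it is.
- batch_tag: loose white plastic tag with a blue stripe, 30 x 44 x 5 mm, lying on the plank behind and between the cheeses; origin: centre of its underside; leave alone
- cheese_iron: loose cheese iron lying on the table on the robot's right: a steel half-round blade 150 mm long with a navy T-handle 110 mm wide and 25 mm thick; origin on its blade line on the table, its x axis along the blade to the tip; leave alone
- rind_brush: loose brush, about 200 mm long, wooden handle, lying on the table on the robot's left; origin on the table under it, x along it; leave alone
- culture_jar: loose closed jar, 64 mm in diameter, 85 mm tall, blue cap, standing on the table beside the plank; origin: centre of its underside; leave alone
- steel_bowl: loose steel bowl, 150 mm across, 60 mm high, on the table on the robot's left; origin: centre of its underside; leave alone
- humidity_meter: loose white meter box, 32 x 75 x 105 mm, standing on the table beside the plank; origin: centre of its underside; leave alone

How it is judged:
On the way, in this order (a step that is already met when the one before it is completed fails the run):
1. the ivory cheese has been tipped over and lies lengthwise in the bottom of its gutter (angle between the z axis of fresh_cheese and the x axis of plank, either way round below 0.12 rad and z of fresh_middle in the frame of plank between 0.0605 and 0.0725 m and x of fresh_top in the frame of plank above 0.05 m and ((y of fresh_middle in the frame of plank between 0.061 and 0.079 m and y of blue_cheese in the frame of plank below 0 m) or (y of fresh_middle in the frame of plank between -0.079 and -0.061 m and y of blue_cheese in the frame of plank above 0 m))), for 0.2 s.
2. it has been pushed along the gutter up to the end board (all of step 1 and x of fresh_top in the frame of plank above 0.124 m), for 0.2 s.
At the end, for the whole second after the job is handed in: The ivory cheese lies at rest in its own gutter, axis within 0.12 rad of it, centre within 9 mm sideways and 6 mm in height of fully seated, top end within 6 mm of the end board. The blue-grey cheese stands within 15 mm of its place, the other loose things within 20 mm (all of step 2 and linear speed of fresh_cheese below 0.01 m/s and angular speed of fresh_cheese below 0.1 rad/s and angle between blue_cheese's own z axis and vertical below 0.1 rad and distance of blue_cheese from where it was at the start of the episode below 0.015 m and distance of each of batch_tag, cheese_iron, rind_brush, culture_jar, steel_bowl, humidity_meter from where it was at the start of the episode below 0.02 m); the robot touches nothing.
It fails at once if the ivory cheese is lifted or carried (its centre rises more than its own tipping over the foot needs) (z of fresh_middle in the frame of plank above 0.122 m or (angle between fresh_cheese's own z axis and vertical below 0.25 rad and z of fresh_middle in the frame of plank above 0.104 m) or (angle between fresh_cheese's own z axis and vertical above 1.4 rad and z of fresh_middle in the frame of plank above 0.0915 m)).
It fails at once if the standing ivory cheese is pushed in its lower half instead of near its top (angle between fresh_cheese's own z axis and vertical below 0.2 rad and contact force between the fingers and fresh_cheese above 0.5 N and z of the grasp point in the frame of plank below 0.089 m).
It fails at once if the blue-grey cheese is tipped, lifted or shifted by more than 15 mm (angle between blue_cheese's own z axis and vertical above 0.25 rad or distance of blue_cheese from where it was at the start of the episode above 0.015 m).
It fails at once if a bystander (tag, iron, brush, jar, bowl, meter) is moved by more than 20 mm (distance of any of batch_tag, cheese_iron, rind_brush, culture_jar, steel_bowl, humidity_meter from where it was at the start of the episode above 0.02 m).
It also fails if it takes over 38 s, if anything falls off the work surface, if the arm or the gripper's body presses on something with over 40 N, if the wrist force passes 120 N, or if a joint passes its speed limit or range.

ROBOT

A 6-joint arm with a two-finger parallel gripper is mounted at the origin on the work surface. World frame = base frame: x ahead of the robot, y to its left, z up, the work surface at z = 0. Lengths are in m, angles in rad, forces in N, time in s.
With the tool pointing down it reaches from about 0.35 to 0.975 m from the base axis. Payload 4.9 kg.
Tool frame: the origin (TCP) lies at the very end of the fingers, on their centre line; the grasp point (between the pads) lies 19 mm behind it; z points along the fingers, y is the line along which they close (so a half turn about z gives the same grasp; the last joint's range is limited). The gripper opens to 85 mm and grips with 20 to 120 N. Pads are 22 mm wide; open, the fingers measure 114 mm over their backs; the gripper's body (76 mm by 85 mm) begins 54 mm behind the grasp point. The pads swing forward as they close: fully open they stand 13 mm farther back than shut.
Start: joints at [1.006, 0.053, 1.613, -0, 1.476, -0.119], TCP at [0.269, 0.564, 0.231] pointing down, gripper open.
Joint ranges: [-3.01, 3.01], [-1.01, 2.22], [0.06, 2.58], [-1.02, 4.17], [0.09, 2.62], [-3.14, 3.14]. Speed limits (rad/s): [2.57, 2.57, 3.14, 3.14, 3.14, 3.14].

INTERFACE

Orientations are given as a rotation vector (axis times angle).
In Python, from station import ctrl, imaging gives the robot as it stands.
- The arm moves only by the tool play_rows, never from a script. Its argument "series" is a list of rows, each a list of 3 entries, a list of its own where there are three numbers: the opening, from 0 (shut) to 1 (fully open), then the shift along the tool's x, y, z each as a share of 0.05 m, from -1 to 1, then the turn, a rotation vector about the tool's x, y, z each as a share of 8 degrees, from -1 to 1. In form: [[grip, [dx, dy, dz], [ax, ay, az]], ...]. A call has 1 to 8 rows; each row shifts and turns the commanded pose from where the row before left it, along the tool's axes as they then stand; what a row does not reach is not made up. A row lasts 1/8 s, in which the tool goes at most 62.5 mm and 10.7 degrees, less where a joint would pass 70% of its speed; a pose out of reach is approached as far as the arm can. A call with a number of a shift or a turn outside -1 to 1 is refused whole. A call with a gripper value outside its range is refused whole. The fingers move at their own pace and stop on an object; "force" is the grip in N (left out, the last holds). Time passes only in rows, so rows that do not move let the fingers close. It gives the time, the measured TCP pose, the force, the opening and the grip force at its end, in the units of the state.
- ctrl.get_obs(): the state, without advancing time (a new reading comes with each control period).
- imaging.get_image(name): name is "scene" or "top"; returns a dict with "color" (480x640x3 uint8, blue, green, red), "fx", "fy", "cx", "cy" (pixels), "extrinsics" (4x4, takes a point from world to camera coordinates). Camera axes: x right, y down, z forward; pixel columns grow to the right and rows downward; lengths in m; the calibration is good to about 2 mm. A picture is of the moment at which its call begins. There is no depth.
- ctrl.finish_job(): hands the job in; it is judged then, once.
The state is a dict: "t": time; "q": joint angles; "dq": joint speeds; "effort": joint torques, N m; "tool_pos": TCP position; "tool_rot": TCP orientation; "contact_force": force on the tool from outside, world axes, zero at the start; "wrist_torque": the same for the moment, N m; "opening": finger opening in m; "grip_force": force on a finger pad.
Only numpy, scipy, OpenCV 4.12 (cv2) and the standard library are available. Lean on these libraries where they do the work, as an engineer would, in place of code of your own. Each camera call takes 0.05 s, during which the arm holds its last target. There are 200 camera calls.

## Working session

There is one attempt and no reset: what is moved stays moved. The work goes in short steps, Python scripts to look and compute and a tool call to move; the robot and the scene stay as the last step left them, time stands still between calls to the robot, and variables do not carry over. Pictures are saved under pics/ and viewed, at most 10 in all, crops included, and the job is handed in when it is done.

Besides the shell and the picture viewer there is one more tool, called after ">>>" by a JSON object that holds its "api" and its "payload". play_rows: Moves the arm, as the interface text tells. Shift numbers are shares of 0.05 m and turn numbers shares of 8 degrees, none past 1 either way. Its arguments: {"type":"object","properties":{"series":{"type":"array"},"force":{"type":"number"}},"required":["series"]}

```bash
mkdir -p pics
python3 - <<'E'
from station import ctrl, imaging
import cv2,numpy as np
for n in("scene","top"):
    d=imaging.get_image(n); cv2.imwrite(f"pics/{n}0.png",d["color"]); print(n,d["fx"],d["fy"],d["cx"],d["cy"],np.round(d["extrinsics"],4).tolist())
o=ctrl.get_obs();print({k:np.round(o[k],3).tolist() for k in("t","tool_pos","tool_rot","opening")})
E
```

```text
scene 607.1843066133811 607.1843066133811 311.5898383700231 240.85989367022398 [[0.7878, 0.6157, -0.0166, -0.4361], [0.4736, -0.6228, -0.6228, -0.1647], [-0.3937, 0.4828, -0.7822, 1.7971], [0.0, 0.0, 0.0, 1.0]]
top 514.6475672596879 514.6475672596879 320.0424697420813 234.77021617261033 [[-0.0084, -0.9998, 0.0204, -0.0004], [-0.9932, 0.0059, -0.1164, 0.5222], [0.1163, -0.0213, -0.993, 1.5602], [0.0, 0.0, 0.0, 1.0]]
{'t': 0.1, 'tool_pos': [0.269, 0.563, 0.23], 'tool_rot': [-0.694, -3.063, 0.003], 'opening': 0.085}
```

View pics/scene0.png

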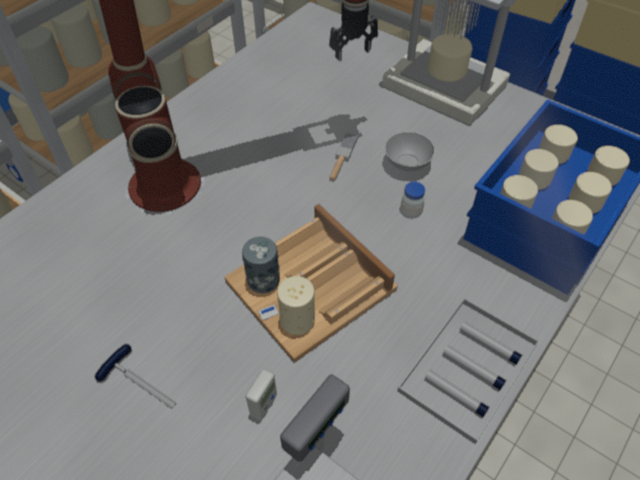

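View pics/top0.png

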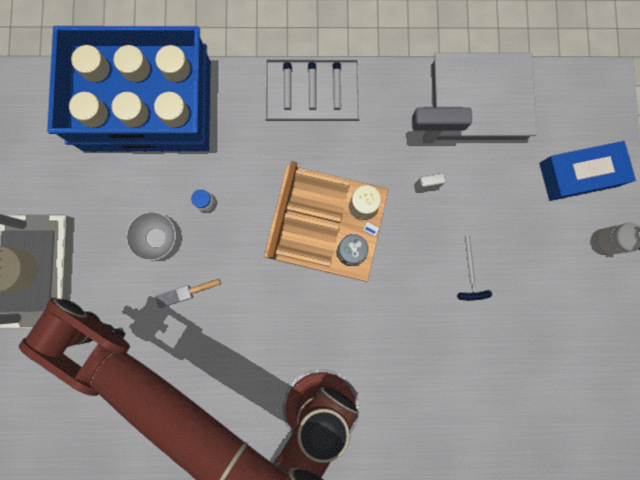

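The ivory cheese (top view ≈ (366,202)) stands before the far gutter (b). The blue one is at (352,248), the end board on the left, and the tag at (371,229). Next I'll measure the plank corners and cheese tops.

```bash
cat > h.py <<'E'
import numpy as np,cv2
from station import ctrl,imaging
def ray(d,uv,z):
    R=d["extrinsics"][:3,:3];t=d["extrinsics"][:3,3]
    c=-R.T@t; v=R.T@np.array([(uv[0]-d["cx"])/d["fx"],(uv[1]-d["cy"])/d["fy"],1]); return c+v*(z-c[2])/v[2]
def px(d,p):
    q=d["extrinsics"][:3,:3]@np.asarray(p)+d["extrinsics"][:3,3]; return np.array([d["fx"]*q[0]/q[2]+d["cx"],d["fy"]*q[1]/q[2]+d["cy"]])
E
python3 - <<'E'
from h import *
im={n:imaging.get_image(n) for n in("scene","top")}
for n,(x0,y0,x1,y1) in dict(top=(255,150,400,290),scene=(220,200,405,360)).items():
    d=im[n];h=cv2.cvtColor(d["color"],cv2.COLOR_BGR2HSV)
    crop=h[y0:y1,x0:x1]
    ivory=cv2.inRange(crop,(15,30,130),(35,125,255))
    k=np.ones((3,3),np.uint8)
    ivory=cv2.morphologyEx(cv2.morphologyEx(ivory,cv2.MORPH_CLOSE,k),cv2.MORPH_OPEN,k)
    wood=cv2.inRange(crop,(5,70,40),(30,255,255))
    for nm,m in(("ivory",ivory),("wood",wood)):
        cs=cv2.findContours(m,cv2.RETR_EXTERNAL,cv2.CHAIN_APPROX_NONE)[0]
        c=max(cs,key=cv2.contourArea)+[x0,y0]
        print(n,nm,cv2.contourArea(c),cv2.boundingRect(c),np.round(cv2.minEnclosingCircle(c),1) if 0 else cv2.minEnclosingCircle(c),cv2.approxPolyDP(cv2.convexHull(c),2.5,True)[:,0].tolist())
big=[cv2.resize(im["top"]["color"][150:290,255:400],(580,560),interpolation=cv2.INTER_CUBIC)]
cv2.imwrite("pics/top1.png",big[0])
cv2.imwrite("pics/sc1.png",cv2.resize(im["scene"]["color"][200:360,220:405],(740,600),interpolation=cv2.INTER_CUBIC)) # x4, y3.75
E
```

```text
top ivory 8574.5 (276, 168, 112, 113) ((332.19256591796875, 224.1839141845703), 65.25634765625) [[299, 168], [387, 189], [366, 280], [277, 259], [284, 216]]
top wood 8868.0 (264, 161, 124, 121) ((326.2223205566406, 222.712890625), 70.56674194335938) [[387, 189], [366, 281], [264, 256], [286, 166], [292, 161]]
scene ivory 8076.5 (225, 218, 161, 140) ((305.0, 284.5), 80.45039367675781) [[318, 218], [382, 279], [385, 293], [293, 357], [225, 276], [279, 239]]
scene wood 12374.5 (225, 205, 172, 155) ((310.5, 282.0), 85.64617156982422) [[319, 205], [393, 273], [396, 287], [302, 356], [292, 359], [225, 277]]
```

View pics/top1.png

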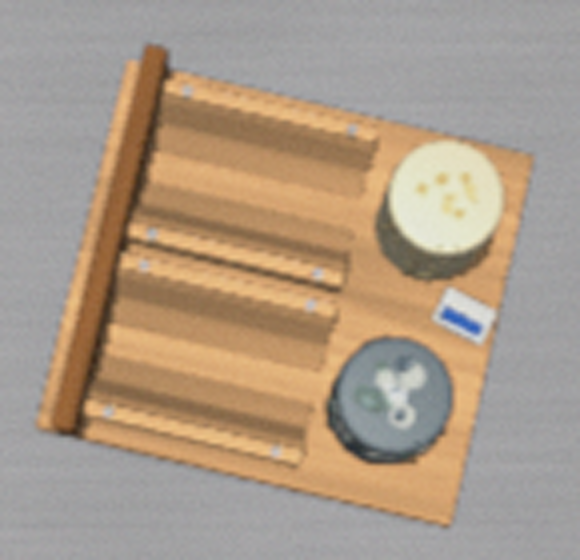

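View pics/sc1.png

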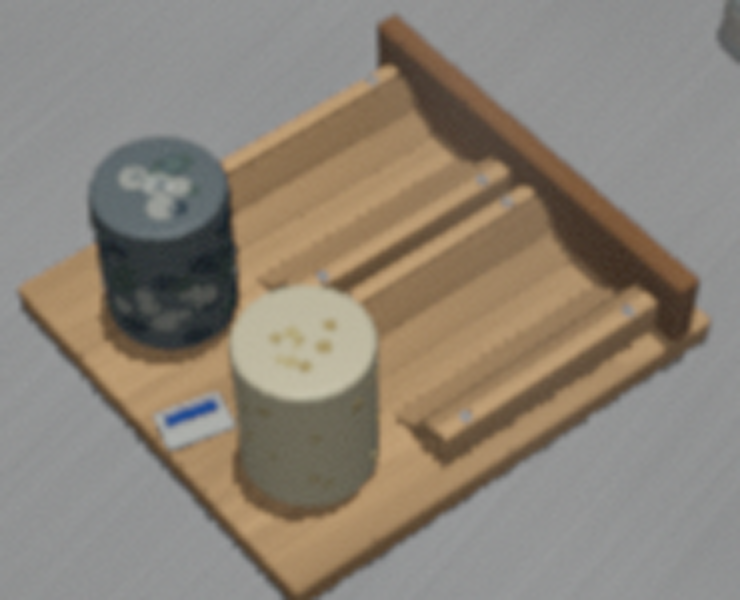

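Run:
```python
from h import *
im={n:imaging.get_image(n) for n in("scene","top")}
T=lambda u,v:(255+u/4-.4,150+v/4-.4); S=lambda u,v:(220+u/4-.4,200+v/3.75-.4)
t=im["top"];s=im["scene"]
z=.024
C=[ray(t,T(*p),z)[:2] for p in((533,155),(450,523),(38,428),(132,60))]  # (-x,-y),(-x,+y),(+x,+y),(+x,-y)
C2=[ray(s,S(*p),z)[:2] for p in((298,592),(20,290),(710,325))] #(-x,-y),(-x,+y),(+x,-y)
print(np.round(C,4).tolist(),np.round(C2,4).tolist())
P=np.array([[-.165,-.15],[-.165,.15],[.165,.15],[.165,-.15]])
def fit(P,Q):
    a=(P-P.mean(0))@[1,1j];b=(Q-Q.mean(0))@[1,1j];th=np.angle((b*a.conj()).sum());R=np.array([[np.cos(th),-np.sin(th)],[np.sin(th),np.cos(th)]])
    o=Q.mean(0)-R@P.mean(0); return th,R,o,np.linalg.norm(Q-(P@R.T+o),axis=1)
for Pp,Q in((P,C),(P[[0,1,3]],C2),(np.r_[P,P[[0,1,3]]],C+C2)):
    th,R,o,e=fit(Pp,np.array(Q)); print(np.degrees(th).round(2),o.round(4),(e*1000).round(1))
for nm,a,b in(("ivory",T(445,197),S(304,345)),("blue",T(392,398),S(160,188))):
    A=ray(t,a,.154)[:2];B=ray(s,b,.154)[:2];print(nm,A.round(4),B.round(4),"plank:",(R.T@(A-o)).round(4),(R.T@(B-o)).round(4))
```

```text
[[0.6687, -0.2188], [0.3809, -0.148], [0.4563, 0.1687], [0.7461, 0.0961]] [[0.6699, -0.2141], [0.3841, -0.1448], [0.7506, 0.0987]]
76.24 [ 0.563  -0.0255] [2.7 3.5 1.8 3.5]
75.89 [ 0.5665 -0.0212] [4.1 3.4 3.9]
76.2 [ 0.5643 -0.0238] [2.2 1.6 3.9 5.7 5.7 5.9 2.4]
ivory [ 0.611  -0.1342] [ 0.6157 -0.1339] plank: [-0.0961 -0.0717] [-0.0947 -0.0762]
blue [ 0.4662 -0.0938] [ 0.4724 -0.093 ] plank: [-0.0914  0.0786] [-0.0892  0.0727]
```

Both views agree. The plank yaw is about 76.2°, and the ivory cheese is at about (0.613,-0.134), which is plank (-0.095,-0.074) and fits the given ranges. First I'll turn the tool so its x axis lies along the gutter.

>>> {"api": "play_rows", "payload": {"series": [[0.4,[0,0,0],[0,0,0.98]],[0.4,[0,0,0],[0,0,0.98]],[0.4,[0,0,0],[0,0,0.98]],[0.4,[0,0,0],[0,0,0.98]],[0.4,[0,0,0],[0,0,0.98]],[0.4,[0,0,0],[0,0,0.98]],[0.4,[0,0,0],[0,0,0.98]],[0.4,[0,0,0],[0,0,0.98]]]}}

```text
t: 1.3
tool_pos: [0.2694, 0.5638, 0.2312]
tool_rot: [2.193, 2.25, -0.0]
contact_force: [-0.1, -0.5, 0.5]
opening: 0.0344
grip_force: 0.0
```

>>> {"api": "play_rows", "payload": {"series": [[0.4,[0,0,0],[0,0,0.98]],[0.4,[0,0,0],[0,0,0.98]],[0.4,[0,0,0],[0,0,0]]]}}

```text
t: 1.68
tool_pos: [0.2695, 0.5639, 0.2312]
tool_rot: [2.473, 1.937, -0.0]
contact_force: [0.4, -0.3, -0.4]
opening: 0.034
grip_force: 0.0
```

```bash
cat >> h.py <<'E'
from scipy.spatial.transform import Rotation as Ro
TH=np.radians(76.2);E1=np.array([np.cos(TH),np.sin(TH)]);E2=np.array([-np.sin(TH),np.cos(TH)]);O=np.array([.5643,-.0238])
def where(goal=None):
    o=ctrl.get_obs();p=np.array(o["tool_pos"]);R=Ro.from_rotvec(o["tool_rot"]).as_matrix()
    print("t",round(float(o["t"]),2),"tcp",p.round(4),"plank",((p[:2]-O)@E1).round(4),((p[:2]-O)@E2).round(4),"xdir",np.degrees(np.arctan2(R[1,0],R[0,0])).round(2),"z",R[:,2].round(3),"q",np.round(o["q"],2),"F",np.round(o["contact_force"],1))
    if goal is not None: print("shift units",(R.T@(np.array(goal)-p)/.05).round(2))
E
python3 -c "
from h import *
where([.593,-.2165,.23])"
```

```text
t 1.68 tcp [0.2695 0.5639 0.2312] plank 0.5004 0.4265 xdir 76.15 z [-0. -0. -1.] q [1.01 0.05 1.61 0.   1.48 1.25] F [ 0.4 -0.3 -0.4]
shift units [-13.6   10.02   0.03]
```

>>> {"api": "play_rows", "payload": {"series": [[0.4,[-0.8,0.59,0],[0,0,0]],[0.4,[-0.8,0.59,0],[0,0,0]],[0.4,[-0.8,0.59,0],[0,0,0]],[0.4,[-0.8,0.59,0],[0,0,0]],[0.4,[-0.8,0.59,0],[0,0,0]],[0.4,[-0.8,0.59,0],[0,0,0]],[0.4,[-0.8,0.59,0],[0,0,0]],[0.4,[-0.8,0.59,0],[0,0,0]]]}}

```text
t: 2.68
tool_pos: [0.4218, 0.195, 0.2316]
tool_rot: [2.472, 1.939, 0.001]
contact_force: [0.6, -0.6, -0.0]
opening: 0.0344
grip_force: 0.0
```

>>> {"api": "play_rows", "payload": {"series": [[0.4,[-0.8,0.59,0],[0,0,0]],[0.4,[-0.8,0.59,0],[0,0,0]],[0.4,[-0.8,0.59,0],[0,0,0]],[0.4,[-0.8,0.59,0],[0,0,0]],[0.4,[-0.8,0.59,0],[0,0,0]],[0.4,[-0.8,0.59,0],[0,0,0]],[0.4,[-0.8,0.59,0],[0,0,0]],[0.4,[-0.8,0.59,0],[0,0,0]]]}}

```text
t: 3.68
tool_pos: [0.5739, -0.1726, 0.2314]
tool_rot: [2.472, 1.938, 0.001]
contact_force: [0.4, 0.4, 0.1]
opening: 0.0346
grip_force: 0.0
```

>>> {"api": "play_rows", "payload": {"series": [[0.4,[-0.8,0.59,0],[0,0,0]],[0.4,[0,0,0],[0,0,0]],[0.4,[0,0,0],[0,0,0]]]}}

```text
t: 4.05
tool_pos: [0.5921, -0.2165, 0.231]
tool_rot: [-2.473, -1.936, 0.0]
contact_force: [-0.0, 0.7, -0.4]
opening: 0.0339
grip_force: 0.0
```

```bash
python3 -c "
from h import *
where([.593,-.2165,.13])"
```

```text
t 4.05 tcp [ 0.5921 -0.2165  0.231 ] plank -0.1805 -0.073 xdir 76.12 z [-0.001  0.001 -1.   ] q [-0.47  0.07  1.6   0.    1.48 -0.23] F [-0.   0.7 -0.4]
shift units [0.   0.02 2.02]
```

>>> {"api": "play_rows", "payload": {"series": [[0.4,[0,0,0.7],[0,0,0]],[0.4,[0,0,0.7],[0,0,0]],[0.4,[0,0,0.64],[0,0,0]],[0.4,[0,0,0],[0,0,0]]]}}

```text
t: 4.55
tool_pos: [0.59, -0.2144, 0.1261]
tool_rot: [-2.468, -1.934, 0.004]
contact_force: [0.0, -0.3, 0.5]
opening: 0.0341
grip_force: 0.0
```

```bash
python3 -c "
from h import *
where()
a=imaging.get_image('top')['color'][140:290,250:450];b=imaging.get_image('scene')['color'][200:400,200:400]
cv2.imwrite('pics/p2.png',np.hstack([cv2.resize(a,(440,330)),cv2.resize(b,(330,330))]))"
```

```text
t 4.55 tcp [ 0.59   -0.2144  0.1261] plank -0.1789 -0.0705 xdir 76.19 z [-0.006  0.003 -1.   ] q [-0.47  0.15  1.69  0.    1.31 -0.23] F [ 0.  -0.3  0.5]
```

View pics/p2.png

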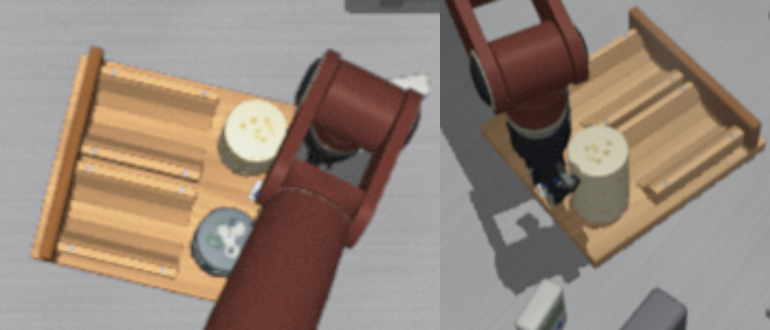

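The pictures show the fingers just behind the ivory cheese's top, in line with its gutter, with room to the blue cheese. I'll push now.

>>> {"api": "play_rows", "payload": {"series": [[0.4,[0.1,0.06,0],[0,0,0]],[0.4,[0.1,0,0],[0,0,0]],[0.4,[0.12,0,0],[0,0,0]],[0.4,[0.12,0,0],[0,0,0]],[0.4,[0.12,0,0],[0,0,0]],[0.4,[0.12,0,0],[0,0,0]],[0.4,[0.12,0,0],[0,0,0]],[0.4,[0.12,0,0],[0,0,0]]]}}

```text
t: 5.65
tool_pos: [0.6065, -0.1737, 0.1302]
tool_rot: [2.473, 1.934, -0.002]
contact_force: [-2.2, -3.5, 4.3]
opening: 0.0342
grip_force: 3.0
```

```bash
python3 -c "
from h import *
where()"
```

```text
t 5.65 tcp [ 0.6065 -0.1737  0.1302] plank -0.1355 -0.0768 xdir 76.05 z [ 0.    -0.002 -1.   ] q [-0.4   0.15  1.69 -0.    1.31 -0.15] F [-2.2 -3.5  4.3]
```

>>> {"api": "play_rows", "payload": {"series": [[0.4,[0.12,-0.02,0],[0,0,0]],[0.4,[0.12,-0.02,0],[0,0,0]],[0.4,[0.12,0,0],[0,0,0]],[0.4,[0.12,0,0],[0,0,0]],[0.4,[0.12,0,0],[0,0,0]]]}}

```text
t: 6.28
tool_pos: [0.612, -0.1428, 0.1296]
tool_rot: [2.475, 1.935, 0.001]
contact_force: [-1.5, -2.6, 5.0]
opening: 0.0342
grip_force: 2.1
```

```bash
python3 -c "
from h import *
where()
cv2.imwrite('pics/p3.png',cv2.resize(imaging.get_image('scene')['color'][200:380,200:410],(700,600)))"
```

```text
t 6.28 tcp [ 0.612  -0.1428  0.1296] plank -0.1042 -0.0747 xdir 76.05 z [ 0.001  0.    -1.   ] q [-0.35  0.14  1.69  0.    1.31 -0.1 ] F [-1.5 -2.6  5. ]
```

View pics/p3.png

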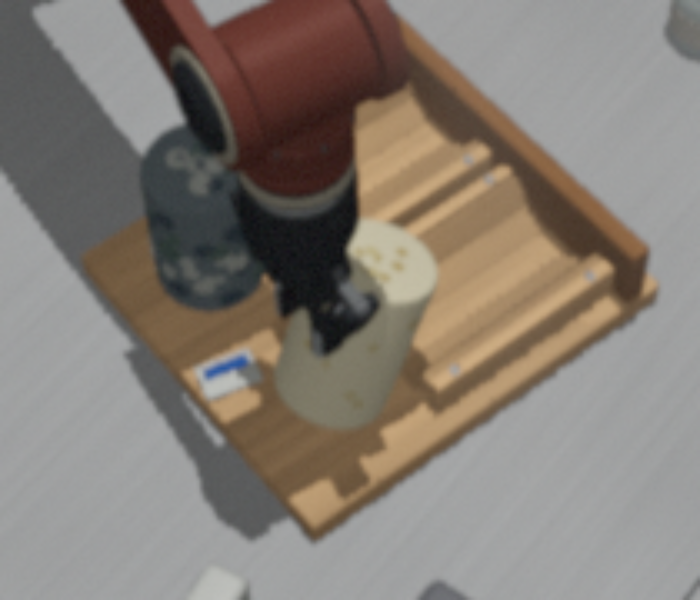

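The cheese is tipping cleanly about its front foot, along the gutter, and the blue cheese hasn't moved. I'll carry on past the balance point.

>>> {"api": "play_rows", "payload": {"series": [[0.4,[0.12,0,0],[0,0,0]],[0.4,[0.12,0,0],[0,0,0]],[0.4,[0.12,0,0],[0,0,0]],[0.4,[0.12,0,0],[0,0,0]],[0.4,[0,0,0],[0,0,0]],[0.4,[0,0,0],[0,0,0]]]}}

```text
t: 7.08
tool_pos: [0.6173, -0.12, 0.129]
tool_rot: [-2.474, -1.935, 0.0]
contact_force: [-0.2, -0.0, 0.6]
opening: 0.034
grip_force: 0.0
```

```bash
python3 -c "
from h import *
where()
cv2.imwrite('pics/p4.png',cv2.resize(imaging.get_image('scene')['color'][200:380,200:410],(700,600)))"
```

```text
t 7.08 tcp [ 0.6173 -0.12    0.129 ] plank -0.0808 -0.0744 xdir 76.06 z [-0.  0. -1.] q [-0.31  0.14  1.69  0.    1.31 -0.07] F [-0.2 -0.   0.6]
```

View pics/p4.png

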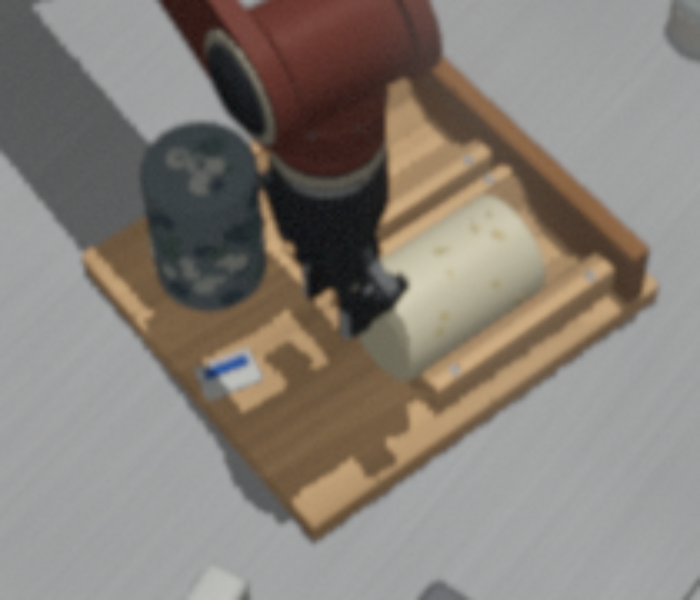

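It fell lengthwise into its gutter. Next I'll back off, lower, and push on the end.

>>> {"api": "play_rows", "payload": {"series": [[0.4,[-0.4,-0.05,0],[0,0,0]],[0.4,[-0.1,0,0.2],[0,0,0]],[0.4,[0,0,0.5],[0,0,0]],[0.4,[0,0,0.5],[0,0,0]],[0.4,[0,0,0.14],[0,0,0]],[0.4,[0,0,0],[0,0,0]],[0.4,[0,0,0],[0,0,0]]]}}

```text
t: 8.0
tool_pos: [0.6098, -0.1442, 0.0636]
tool_rot: [2.473, 1.934, 0.002]
contact_force: [-0.2, 0.1, 0.3]
opening: 0.0341
grip_force: 0.0
```

>>> {"api": "play_rows", "payload": {"series": [[0.4,[0.14,0,0],[0,0,0]],[0.4,[0.14,0,0],[0,0,0]],[0.4,[0.14,0,0],[0,0,0]],[0.4,[0.14,0,0],[0,0,0]],[0.4,[0.14,0,0],[0,0,0]],[0.4,[0.14,0,0],[0,0,0]],[0.4,[0.14,0,0],[0,0,0]]]}}

```text
t: 8.88
tool_pos: [0.6206, -0.0964, 0.0623]
tool_rot: [2.473, 1.936, -0.002]
contact_force: [-2.1, -5.1, 0.5]
opening: 0.0342
grip_force: 0.0
```

```bash
python3 -c "
from h import *
where()"
```

```text
t 8.88 tcp [ 0.6206 -0.0964  0.0623] plank -0.057 -0.072 xdir 76.09 z [-0.001 -0.002 -1.   ] q [-0.27  0.22  1.73 -0.    1.2  -0.03] F [-2.1 -5.1  0.5]
```

>>> {"api": "play_rows", "payload": {"series": [[0.4,[0.14,0,0],[0,0,0]],[0.4,[0.14,0,0],[0,0,0]],[0.4,[0.14,0,0],[0,0,0]],[0.4,[0.14,0,0],[0,0,0]],[0.4,[0.14,0,0],[0,0,0]],[0.4,[0,0,0],[0,0,0]]]}}

```text
t: 9.62
tool_pos: [0.6295, -0.0611, 0.0623]
tool_rot: [-2.474, -1.936, -0.002]
contact_force: [0.2, -0.5, 0.4]
opening: 0.0343
grip_force: 0.0
```

>>> {"api": "play_rows", "payload": {"series": [[0.4,[0.06,0,0],[0,0,0]],[0.4,[0.06,0,0],[0,0,0]]]}}

```text
t: 9.88
tool_pos: [0.6306, -0.0565, 0.0622]
tool_rot: [2.475, 1.935, -0.001]
contact_force: [-1.4, -4.1, 1.2]
opening: 0.0342
grip_force: 0.0
```

```bash
python3 -c "
from h import *
where()"
```

```text
t 9.88 tcp [ 0.6306 -0.0565  0.0622] plank -0.016 -0.0721 xdir 76.05 z [-0. -0. -1.] q [-0.21  0.23  1.72 -0.    1.2   0.04] F [-1.4 -4.1  1.2]
```

Still sliding at about 4 N, so I'll take small steps until the force rises.

>>> {"api": "play_rows", "payload": {"series": [[0.4,[0.05,0,0],[0,0,0]],[0.4,[0.05,0,0],[0,0,0]]]}}

```text
t: 10.12
tool_pos: [0.6318, -0.0515, 0.0623]
tool_rot: [-2.475, -1.935, 0.0]
contact_force: [-1.1, -4.1, 1.1]
opening: 0.0345
grip_force: 0.0
```

>>> {"api": "play_rows", "payload": {"series": [[0.4,[0.04,0,0],[0,0,0]],[0.4,[0.03,0,0],[0,0,0]]]}}

```text
t: 10.38
tool_pos: [0.6326, -0.0509, 0.0625]
tool_rot: [2.47, 1.934, -0.006]
contact_force: [-2.9, -15.1, 1.9]
opening: 0.034
grip_force: 0.0
```

The force jumped to 15 N at plank x ≈ -0.010, just where the board contact was expected. I'll hold, then retreat and look.

>>> {"api": "play_rows", "payload": {"series": [[0.4,[0.02,0,0],[0,0,0]],[0.4,[0,0,0],[0,0,0]],[0.4,[-0.2,0,0],[0,0,0]],[0.4,[-0.6,0,0],[0,0,0]],[0.4,[-0.6,0,0],[0,0,0]],[0.4,[0,0,-0.8],[0,0,0]],[0.4,[0,0,-0.8],[0,0,0]],[0.4,[0,0,-0.8],[0,0,0]]]}}

```text
t: 11.38
tool_pos: [0.6162, -0.1142, 0.1833]
tool_rot: [-2.474, -1.935, -0.003]
contact_force: [0.6, 0.3, 0.5]
opening: 0.0339
grip_force: 0.0
```

>>> {"api": "play_rows", "payload": {"series": [[0.4,[-0.8,0,-0.4],[0,0,0]],[0.4,[-0.8,0,0],[0,0,0]],[0.4,[-0.8,0,0],[0,0,0]],[0.4,[0,0,0],[0,0,0]],[0.4,[0,0,0],[0,0,0]]]}}

```text
t: 12.0
tool_pos: [0.5874, -0.2307, 0.2021]
tool_rot: [-2.474, -1.935, -0.002]
contact_force: [-0.5, 0.8, -0.5]
opening: 0.0338
grip_force: 0.0
```

```bash
python3 -c "
from h import *
where()
a=imaging.get_image('top')['color'][140:290,250:450];b=imaging.get_image('scene')['color'][190:390,210:410]
cv2.imwrite('pics/p5.png',np.hstack([cv2.resize(a,(440,330)),cv2.resize(b,(330,330))]))"
```

```text
t 12.0 tcp [ 0.5874 -0.2307  0.2021] plank -0.1954 -0.0718 xdir 76.07 z [ 0.     0.001 -1.   ] q [-0.49  0.09  1.63  0.    1.43 -0.25] F [-0.5  0.8 -0.5]
```

View pics/p5.png

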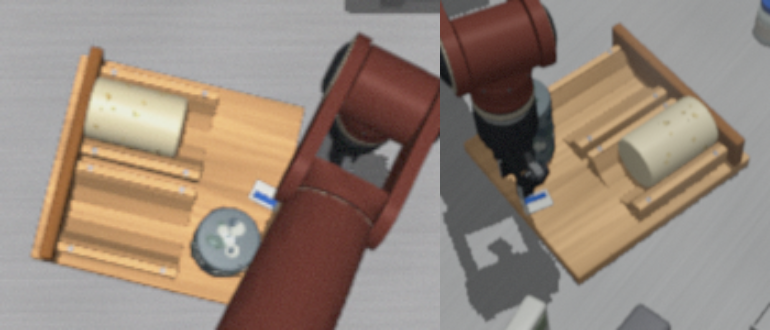

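The ivory cheese lies seated against the end board. The blue cheese and tag are in place and the robot is clear.

```bash
python3 -c "
from station import ctrl
print(ctrl.finish_job())"
```

```text
the job is handed in; nothing more can be done
None
```

I tipped the ivory cheese into its gutter and pushed it up against the end board, with the blue-grey cheese and tag still in place in the last pictures; the job is handed in, but no verdict came back.

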